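# Open the ratchet stop of a gift-box display rail

## Robot

A 7-joint arm with a two-finger parallel gripper is mounted at the origin on the work surface. World frame = base frame: x ahead of the robot, y to its left, z up, the work surface at z = 0. Lengths are in m, angles in rad, forces in N, time in s.
With the tool pointing down it reaches from about 0.35 to 0.9 m from the base axis. Payload 8.1 kg.
Tool frame: the origin (TCP) lies between the finger pads; the fingertips stand 19 mm ahead of it and the grasp point (between the pads) is the TCP; y points along the fingers, x is the direction in which the jaws open and shut, and the axes are right-handed (so a half turn about y gives the same grasp; the last joint's range is limited). The gripper opens to 92 mm and grips with 3 to 60 N. Pads are 19 mm wide; open, the fingers measure 130 mm over their backs; the gripper's body (75 mm by 190 mm) begins 47 mm behind the grasp point.
Start: joints at [1.202, 0.434, 0.025, 1.573, -0.012, 1.134, -0.075], TCP at [0.164, -0.603, 0.246] pointing down, gripper open.
Joint ranges: [-2.62, 2.62], [-0.44, 2.09], [-1.27, 1.32], [0.08, 2.57], [-1.32, 4.46], [0.12, 2], [-2.74, 2.74]. Speed limits (rad/s): [2.22, 2.22, 3.01, 3.01, 3.14, 3.14, 3.14].

## Interface

Orientations are given as a rotation vector (axis times angle).
In Python, from cell import arm gives the robot as it stands.
- The arm moves only by the tool move_arm, never from a script. Its argument "series" is a list of rows, each an object of numbers: "x", "y", "z": the shift along the tool's x, y, z in cm; "rx", "ry", "rz": the turn, a rotation vector about the tool's x, y, z in rad. In form: [{"x": .., "y": .., "z": .., "rx": .., "ry": .., "rz": ..}, ...]. A call has 1 to 12 rows; each row shifts and turns the pose as measured when the row begins, along the tool's axes as they then stand; what a row does not reach is not made up. A row lasts 1/8 s, in which the tool goes at most 62.5 mm and 10.7 degrees, less where a joint would pass 70% of its speed; a pose out of reach is approached as far as the arm can. A call is refused whole if a number of a shift passes 6.25 or a number of a turn 0.188, either way. A call with a gripper value outside its range is refused whole. "jaw" is the finger opening in cm, from 0 to 9.18, set as the call begins (left out, the last holds). The fingers move at their own pace and stop on an object; "newtons" is the grip in N (left out, the last holds). Time passes only in rows, so rows that do not move let the fingers close. It gives the time, the measured TCP pose, the force and the opening at its end, in the units of the state.
- arm.observe(): the state, without advancing time (a new reading comes with each control period).
- arm.get_image(name): name is "side" or "top" or "wrist"; returns the picture (384x512x3 uint8, blue, green, red); there is no depth.
- arm.camera_params(name): a dict with "K" (3x3 intrinsics, pixels), "R" (3x3) and "t" (3): a world point X has camera coordinates R X + t; the wrist camera has in their place "tool_from_camera" (4x4, takes a point from camera to tool coordinates, whose origin is the TCP and whose axes are the tool frame's). Camera axes: x right, y down, z forward; pixel columns grow to the right and rows downward; lengths in m; the calibration is good to about 2 mm. A picture is of the moment at which its call begins: read the wrist's pose just before it. camera_params takes no time and is no camera call.
- arm.sign_off(): hands the job in, once; it reports no verdict.
The state is a dict: "clock": time; "joints": joint angles; "dq": joint speeds; "joint_efforts": joint torques, N m; "position": TCP position; "ee_rot": TCP orientation; "force": force on the tool from outside, world axes, zero at the start; "ft_torque": the same for the moment, N m; "width": opening from 0.0 (shut) to 1.0 (fully open).
Only numpy, scipy, OpenCV 4.12 (cv2) and the standard library are available. Lean on these libraries where they do the work, as an engineer would, in place of code of your own. Each camera call takes 0.05 s, during which the arm holds its last target.

## Task

Make room for restocking the row of gift boxes: press the red release pad on the sliding stop and, keeping it pressed, push the stop back along its rail, away from the boxes, until it is fully home at the end; then let the pad spring up so that the stop is locked there. Only press and push with the fingertips: pick nothing up, and leave the gift boxes and everything else on the table where they stand.

Things in the scene. Friction and masses are not known exactly. Their poses are not given: they have to be found in the camera images.
- rail: Display rail fixed to the table: a wooden deck 360 long, 110 wide, 30 high, a toothed steel bar in the slot along its middle. Origin: centre of its underside. +x is the direction in which the stop is pushed back, away from the gift boxes; z up. At the -x end a dark end plate 75 high beside the boxes; at the +x end a dark end block 60 high, inner face at x = +158 (the home stop).
- pad_top (a point): Centre of the top face of the red release pad on the sliding black stop; moves with it; axes as the rail's. The pad is 38 along the rail by 44 across. Its top is 79 above the table when right up, 69 when fully pressed (still 4 proud of the black body around it). With the stop fully home this point is at x = +111, y = 0 in the rail's frame.
- stop_face (a point): Centre of the upright face, towards the boxes, of the sliding black stop: a plate 100 wide, 8 thick, top 87 above the table; this point lies 59 above the table and 45 (along the rail, towards the boxes) from the pad's centre. At the other end of the stop an upright lip, 64 wide, 8 thick, top also at 87, gives a fingertip something to push against. 76 clear between plate and lip.
- release (a joint): How far the red pad is pressed: 0 = up, 0.010 m = fully down. A spring lifts it when let go; 4 N to start, 7 N fully down. Its pawl is clear of the teeth from 0.0045 m on; pressed less, the pawl stops the stop from going back at the next tooth, at most 8 mm on. At the start the pad may stand up to 0.004 m low, its pawl riding on a tooth.
- jaw (a joint): How far the sliding stop is back along the rail: 0 = nearest the boxes, 0.130 m = fully home. With the pad held down it slides with 1 to 3 N; with the pad up it goes at most to the next tooth (8 mm) and then locks. At the start it is between 0 and 0.045 m.
- giftbox1: Cream gift box, 24 x 80 x 75 high, loose, standing on the rail's deck in the row (number 1 from the end plate), its top 105 above the table. Origin: centre of its underside. To be left alone.
- giftbox2: Dark red gift box, 24 x 80 x 75 high, loose, standing on the rail's deck in the row (number 2 from the end plate), its top 105 above the table. Origin: centre of its underside. To be left alone.
- giftbox3: Cream gift box, 24 x 80 x 75 high, loose, standing on the rail's deck in the row (number 3 from the end plate), its top 105 above the table. Origin: centre of its underside. To be left alone.
- sweet_jar: Amber glass sweet jar, 72 in diameter, 110 high, loose on the table. Origin: centre of its underside. To be left alone.
- cocoa_tin: Dark red tin, 64 in diameter, 100 high, loose on the table. Origin: centre of its underside. To be left alone.
- tasting_cup: White mug, 72 in diameter, 75 high, with a handle, loose on the table. Origin: centre of its underside. To be left alone.
- spare_box: Cream gift box lying on the table, 60 x 90 x 45 high, loose on the table. Origin: centre of its underside. To be left alone.
- truffle_tub: Clear tub with brown lid, 88 in diameter, 62 high, loose on the table. Origin: centre of its underside. To be left alone.

How it is judged:
By the outcome, as a careful person would: the job done as asked, in the order asked, and still so for the second after the job is handed in, with the robot touching nothing.
It also fails if it takes over 38 s, if anything falls off the work surface, if the arm or the gripper's body presses on something with over 40 N, if the wrist force passes 120 N, or if a joint passes its speed limit or range.

## Working session

There is one attempt and no reset: what is moved stays moved. The work goes in short steps, Python scripts to look and compute and a tool call to move; the robot and the scene stay as the last step left them, time stands still between calls to the robot, and variables do not carry over. Pictures are saved under pics/ and viewed, and the job is handed in when it is done.

Besides the shell and the picture viewer there is one more tool, called as name([rows], argument=value, ...), one row to a line, values as JSON. move_arm: Moves the arm, as the interface text tells. Its arguments: {"type":"object","properties":{"series":{"type":"array","items":{"type":"object","properties":{"x":{"type":"number"},"y":{"type":"number"},"z":{"type":"number"},"rx":{"type":"number"},"ry":{"type":"number"},"rz":{"type":"number"}}}},"jaw":{"type":"number"},"newtons":{"type":"number"}},"required":["series"]}

```bash
mkdir -p pics; ls; cat > h.py <<'E'
import numpy as np,cv2
from cell import arm
E
python3 - <<'E'
from h import *
s=arm.observe(); print(s)
for n in ["side","top","wrist"]:
    cv2.imwrite(f"pics/{n}0.png",arm.get_image(n)); print(n,arm.camera_params(n))
E
```

```text
pics
{'clock': 0.0, 'joints': array([ 1.20240101,  0.43522848,  0.02497328,  1.57406745, -0.01158571,
        1.13399176, -0.07509059]), 'dq': array([ 1.47227959e-03,  3.16626434e-04,  1.99594262e-04,  1.22867091e-03,
       -1.31162758e-04, -2.66814620e-04, -8.96245503e-06]), 'joint_efforts': array([-2.76925181e-03, -6.67842793e+01,  9.83952396e-01, -3.14462113e+01,
       -6.04562648e-02,  4.30471008e-02,  1.76369977e-04]), 'position': array([ 0.16399493, -0.60261917,  0.24495301]), 'ee_rot': array([-1.32242596,  1.0122151 , -1.01001816]), 'force': array([-0.45054136,  0.78847645, -0.13514341]), 'ft_torque': array([ 0.02926463,  0.02167066, -0.01691096]), 'width': 1.0000407069134523}
side {'K': array([[452.86522939,   0.        , 257.61941017],
       [  0.        , 452.86522939, 189.66376127],
       [  0.        ,   0.        ,   1.        ]]), 'R': array([[-0.80862629, -0.5882235 , -0.01080012],
       [-0.44269465,  0.62045455, -0.64734658],
       [ 0.38748545, -0.51868031, -0.76211926]]), 't': array([0.4433358 , 0.29131125, 1.38050066])}
top {'K': array([[436.37638308,   0.  
[... 195 characters left out ...]
    [-9.81042079e-01, -1.39090255e-03, -1.93789848e-01],
       [ 1.93792745e-01, -2.39173157e-03, -9.81039577e-01]]), 't': array([-0.00172762,  0.54932304,  1.24613551])}
wrist {'K': array([[340.61997225,   0.        , 251.24068924],
       [  0.        , 340.61997225, 195.40829515],
       [  0.        ,   0.        ,   1.        ]]), 'tool_from_camera': array([[ 9.99999926e-01,  3.00156997e-04, -2.42181293e-04,
         1.93360070e-04],
       [ 3.09674009e-04, -2.50605021e-01,  9.68089369e-01,
        -1.38544235e-01],
       [ 2.29886950e-04, -9.68089372e-01, -2.50605096e-01,
         6.65769862e-02],
       [ 0.00000000e+00,  0.00000000e+00,  0.00000000e+00,
         1.00000000e+00]])}
```

View pics/top0.png

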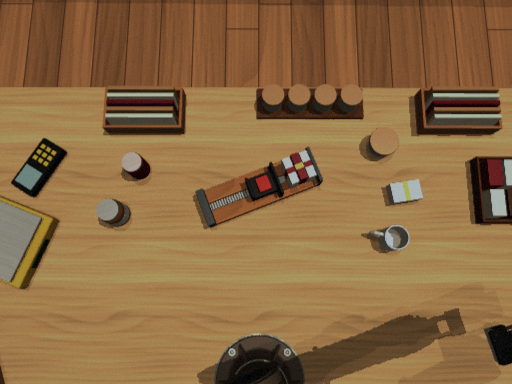

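View pics/side0.png

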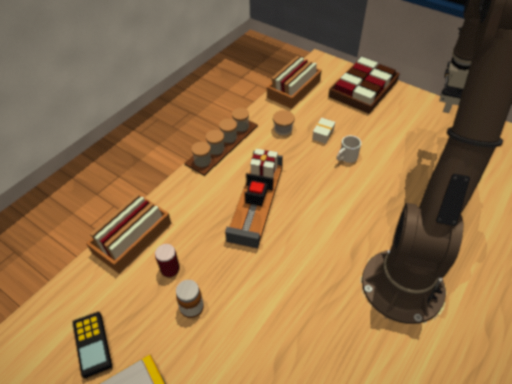

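View pics/wrist0.png

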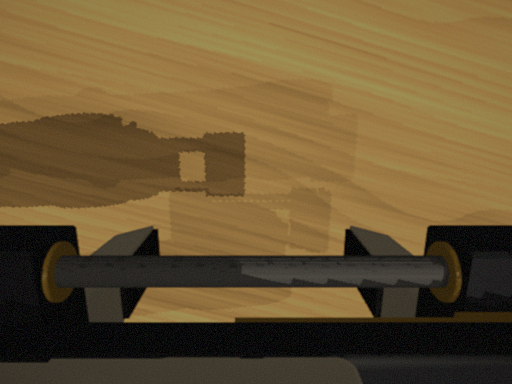

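```bash
python3 - <<'E'
from h import *
from scipy.spatial.transform import Rotation as R
print(R.from_rotvec([-1.32242596,  1.0122151 , -1.01001816]).as_matrix().round(3))
for n,c in [("top",None),("side",None)]:
    im=cv2.imread(f"pics/{n}0.png"); hsv=cv2.cvtColor(im,cv2.COLOR_BGR2HSV)
    m=((hsv[...,0]<6)|(hsv[...,0]>174))&(hsv[...,1]>150)&(hsv[...,2]>120)
    k,l,st,ce=cv2.connectedComponentsWithStats(m.astype(np.uint8))
    for i in range(1,k):
        if st[i,4]>40: print(n,st[i],ce[i].round(1))
E
```

```text
[[ 0.263 -0.001  0.965]
 [-0.965  0.001  0.263]
 [-0.002 -1.    -0.   ]]
top [256 175  15  17 168] [263.  182.8]
side [249 182  15  10 121] [256.3 186.5]
```

```bash
python3 - <<'E'
from h import *
im=cv2.imread("pics/top0.png")[140:235,185:335]
cv2.imwrite("pics/topc.png",cv2.resize(im,None,fx=5.3,fy=5.3,interpolation=cv2.INTER_CUBIC))
im=cv2.imread("pics/side0.png")[140:250,215:295]
cv2.imwrite("pics/sidec.png",cv2.resize(im,None,fx=5.4,fy=5.4,interpolation=cv2.INTER_CUBIC))
E
```

```text
(no output)
```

View pics/topc.png

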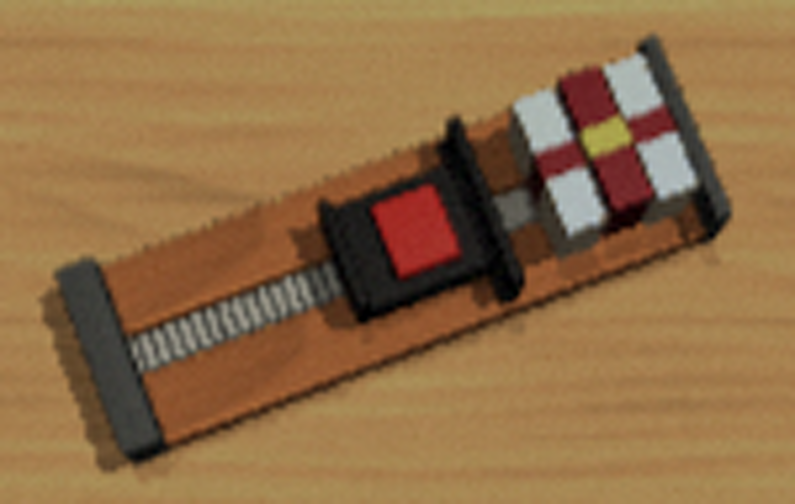

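View pics/sidec.png

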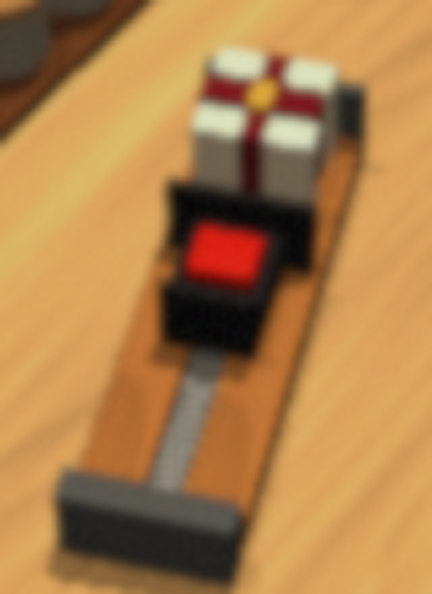

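```bash
cat >> h.py <<'E'
def bp(n,u,v,z):
    p=arm.camera_params(n);K,R,t=p["K"],p["R"],p["t"]
    d=R.T@np.linalg.solve(K,[u,v,1]);c=-R.T@t
    return c+d*(z-c[2])/d[2]
def tc(u,v,z): return bp("top",(u+.5)/5.3-.5+185,(v+.5)/5.3-.5+140,z)
def sc(u,v,z): return bp("side",(u+.5)/5.4-.5+215,(v+.5)/5.4-.5+140,z)
E
python3 - <<'E'
from h import *
def show(n,f,pts,z):
    P=np.array([f(u,v,z) for u,v in pts]);print(n,P.round(4).tolist(),P.mean(0).round(4))
    return P
def yaw(a,b): d=b-a; return np.degrees(np.arctan2(d[1],d[0])).round(2),np.linalg.norm(d).round(4)
for z in (.079,.075):
    show("pad",tc,[(372,203),(432,183),(460,258),(400,278)],z); show("pads",sc,[(198,224),(269,230),(258,284),(185,274)],z)
P=show("block in",tc,[(97,259),(162,445)],.06);print(yaw(P[0],P[1]))
P=show("blockout",tc,[(57,272),(130,458)],.06);print(yaw(P[0],P[1]))
P=show("block side in",sc,[(66,470),(240,510)],.06);print(yaw(P[0],P[1]))
P=show("plate",tc,[(453,118),(512,297)],.087);print(yaw(P[0],P[1]))
P=show("endplate",tc,[(652,38),(727,215)],.075);print(yaw(P[0],P[1]))
P=show("deck lo",tc,[(165,445),(700,240)],.03);print(yaw(P[0],P[1]))
P=show("deck up",tc,[(105,262),(445,136)],.03);print(yaw(P[0],P[1]))
P=show("boxtops",tc,[(512,100),(640,56),(697,188),(575,235)],.105);print(yaw(P[0],P[1]))
E
```

```text
pad [[0.571, 0.0133, 0.079], [0.5824, -0.0199, 0.079], [0.5401, -0.0352, 0.079], [0.5289, -0.0022, 0.079]] [ 0.5556 -0.011   0.079 ]
pads [[0.5862, -0.0164, 0.079], [0.5464, -0.0385, 0.079], [0.526, 0.0019, 0.079], [0.568, 0.0218, 0.079]] [ 0.5567 -0.0078  0.079 ]
pad [[0.5719, 0.0133, 0.075], [0.5833, -0.02, 0.075], [0.5409, -0.0354, 0.075], [0.5296, -0.0022, 0.075]] [ 0.5564 -0.0111  0.075 ]
pads [[0.5883, -0.0192, 0.075], [0.5485, -0.0414, 0.075], [0.528, -0.0008, 0.075], [0.5701, 0.0191, 0.075]] [ 0.5587 -0.0106  0.075 ]
block in [[0.5429, 0.167, 0.06], [0.4388, 0.1286, 0.06]] [0.4909 0.1478 0.06  ]
(np.float64(-159.73), np.float64(0.111))
blockout [[0.5355, 0.1891, 0.06], [0.4316, 0.146, 0.06]] [0.4836 0.1676 0.06  ]
(np.float64(-157.45), np.float64(0.1125))
block side in [[0.5442, 0.1729, 0.06], [0.443, 0.1359, 0.06]] [0.4936 0.1544 0.06  ]
(np.float64(-159.93), np.float64(0.1077))
plate [[0.6175, -0.0315, 0.087], [0.5169, -0.0633, 0.087]] [ 0.5672 -0.0474  0.087 ]
(np.float64(-162.45), np.float64(0.1055))
endplate [[0.6672, -0.144, 0.075], [0.5654, -0.1835, 0.075]] [ 0.6163 -0.1638  0.075 ]
(np.float64(-158.79), np.float64(0.1092))
deck lo [[0.4421, 0.1299, 0.03], [0.5603, -0.1743, 0.03]] [ 0.5012 -0.0222  0.03  ]
(np.float64(-68.77), np.float64(0.3263))
deck up [[0.547, 0.1663, 0.03], [0.6215, -0.0283, 0.03]] [0.5842 0.069  0.03  ]
(np.float64(-69.06), np.float64(0.2084))
boxtops [[0.6231, -0.0633, 0.105], [0.6481, -0.1337, 0.105], [0.5739, -0.1632, 0.105], [0.5478, -0.0967, 0.105]] [ 0.5982 -0.1142  0.105 ]
(np.float64(-70.43), np.float64(0.0748))
```

The top view shows the rail running from the end plate (crop 690,130) to the home block (110,360). The pad is at crop (416,230), which is world (0.556, -0.010). The side view gives the same point to within about 3 mm. The rail's +x points at a yaw of about 111°. I'll go above it with the jaws along the rail, opened 15 mm.

move_arm([
  {"ry":-0.103},
  {"x":-3.6,"z":5.0},
  {"x":-3.6,"z":5.0},
  {"x":-3.6,"z":5.0},
  {"x":-3.6,"z":5.0},
  {"x":-3.6,"z":5.0},
  {"x":-3.6,"z":5.0},
  {"x":-3.6,"z":5.0},
  {"x":-3.6,"z":5.0},
  {"x":-3.6,"z":5.0},
  {"x":-3.6,"z":5.0},
], jaw=1.5, newtons=40)

```text
invalid input
```

```bash
cat >> h.py <<'E'
from scipy.spatial.transform import Rotation as Ro
def to(x,y,z):
    s=arm.observe();R=Ro.from_rotvec(s["ee_rot"]).as_matrix()
    print("t",round(s["clock"],2),"pos",s["position"].round(4),"F",s["force"].round(1),"w",round(s["width"]*9.18,2))
    print(R.round(3).tolist())
    yaw=np.degrees(np.arctan2(R[1,0],R[0,0]));print("yaw",yaw.round(2),"shift cm",(R.T@(np.array([x,y,z])-s["position"])*100).round(2))
E
python3 - <<'E'
from h import *
to(.5538,-.0039,.2)
cv2.imwrite("pics/w1.png",arm.get_image("wrist"));cv2.imwrite("pics/s1.png",cv2.resize(arm.get_image("side")[80:300,150:400],None,fx=3,fy=2.7))
E
```

```text
t 0.15 pos [ 0.1641 -0.6027  0.2451] F [-0.4  0.4 -0.6] w 9.2
[[0.263, -0.0, 0.965], [-0.965, 0.001, 0.263], [-0.001, -1.0, -0.0]]
yaw -74.78 shift cm [-47.54   4.56  53.33]
```

View pics/w1.png

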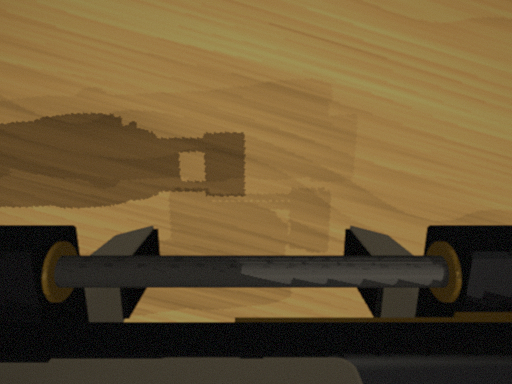

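View pics/s1.png

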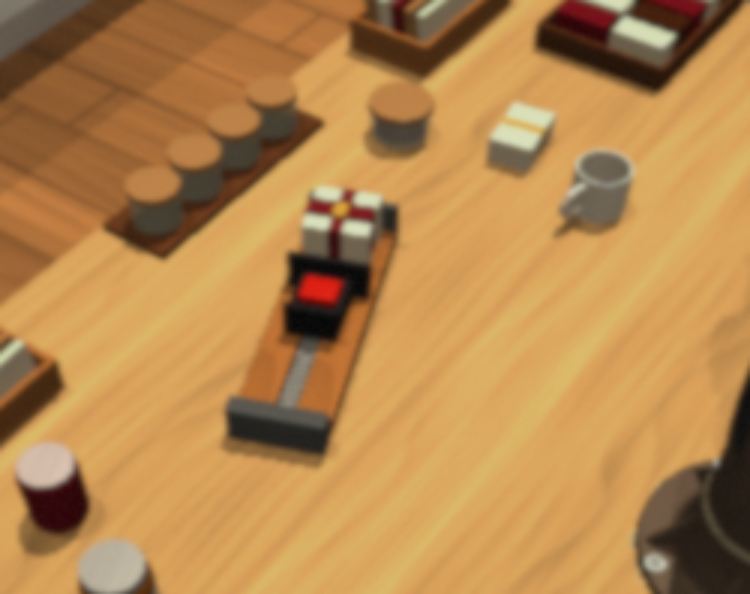

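The call was refused and nothing moved. I'll retry with every key in each row.

move_arm([
  {"x":0,"y":0,"z":0,"rx":0,"ry":-0.103,"rz":0},
  {"x":-3.6,"y":0,"z":5.0,"rx":0,"ry":0,"rz":0},
  {"x":-3.6,"y":0,"z":5.0,"rx":0,"ry":0,"rz":0},
  {"x":-3.6,"y":0,"z":5.0,"rx":0,"ry":0,"rz":0},
  {"x":-3.6,"y":0,"z":5.0,"rx":0,"ry":0,"rz":0},
  {"x":-3.6,"y":0,"z":5.0,"rx":0,"ry":0,"rz":0},
  {"x":-3.6,"y":0,"z":5.0,"rx":0,"ry":0,"rz":0},
  {"x":-3.6,"y":0,"z":5.0,"rx":0,"ry":0,"rz":0},
  {"x":-3.6,"y":0,"z":5.0,"rx":0,"ry":0,"rz":0},
], jaw=1.5, newtons=40)

```text
clock: 1.38
position: [0.4347, -0.1866, 0.2445]
ee_rot: [-1.361, 0.937, -0.94]
force: [1.2, -1.2, 0.0]
width: 0.167
```

```bash

python3 - <<'E'
from h import *
to(.5538,-.0039,.2)
E
```

```text
t 1.38 pos [ 0.4347 -0.1866  0.2445] F [ 1.2 -1.2  0. ] w 1.53
[[0.354, 0.001, 0.935], [-0.935, -0.003, 0.354], [0.003, -1.0, -0.0]]
yaw -69.24 shift cm [-12.87   4.41  17.61]
```

move_arm([
  {"x":-3.2,"y":1.0,"z":4.4,"rx":0,"ry":0,"rz":0},
  {"x":-3.2,"y":1.0,"z":4.4,"rx":0,"ry":0,"rz":0},
  {"x":-3.2,"y":1.0,"z":4.4,"rx":0,"ry":0,"rz":0},
  {"x":-3.2,"y":1.0,"z":4.4,"rx":0,"ry":0,"rz":0},
  {"x":0,"y":0,"z":0,"rx":0,"ry":0,"rz":0},
])

```text
clock: 2.0
position: [0.5592, 0.0069, 0.2037]
ee_rot: [-1.36, 0.93, -0.937]
force: [-0.1, -2.0, -0.2]
width: 0.164
```

```bash

python3 - <<'E'
from h import *
to(.5538,-.0039,.16)
cv2.imwrite("pics/w2.png",arm.get_image("wrist"));cv2.imwrite("pics/s2.png",cv2.resize(arm.get_image("side")[80:280,180:380],None,fx=3,fy=3))
E
```

```text
t 2.0 pos [0.5592 0.0069 0.2037] F [-0.1 -2.  -0.2] w 1.51
[[0.36, 0.004, 0.933], [-0.933, -0.001, 0.36], [0.003, -1.0, 0.003]]
yaw -68.89 shift cm [ 0.8   4.37 -0.91]
```

View pics/w2.png

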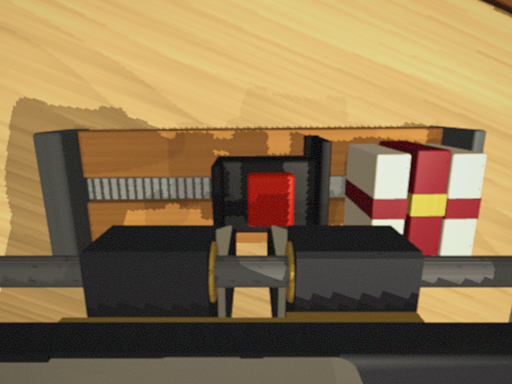

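View pics/s2.png

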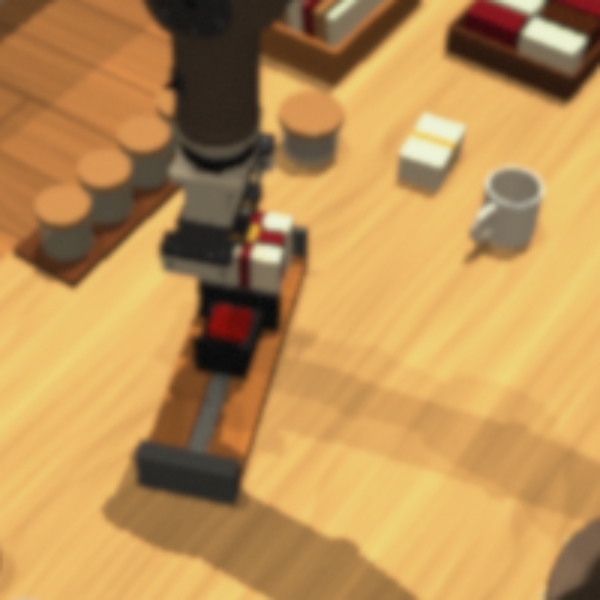

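```bash

python3 - <<'E'
from h import *
a=cv2.imread("pics/wrist0.png")[215:330,60:250];b=cv2.imread("pics/w2.png")[150:330,180:330]
cv2.imwrite("pics/z1.png",cv2.resize(a,None,fx=4,fy=4,interpolation=cv2.INTER_CUBIC))
cv2.imwrite("pics/z2.png",cv2.resize(np.clip(b.astype(float)*1.6,0,255).astype(np.uint8),None,fx=3.3,fy=3.3,interpolation=cv2.INTER_CUBIC))
E
```

```text
(no output)
```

View pics/z1.png

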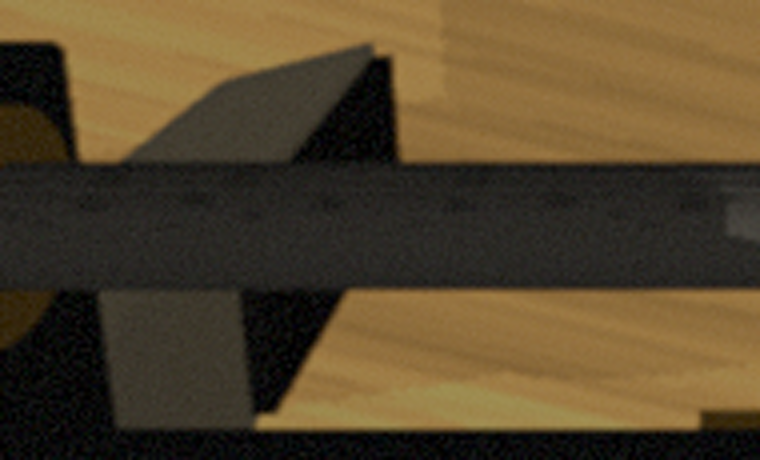

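View pics/z2.png

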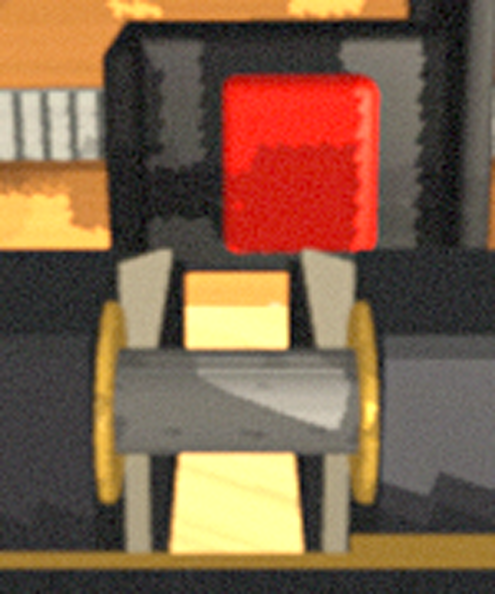

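Wrist view: the rail is parallel to the image rows, so the yaw is right. The pad's top far edge runs from pixel (248,173) to (288,173). The fingertips are wedges with the ridge on the inner side, and the backs are about 19 mm thick. I'll work out the pad position from these pixels.

```bash
cat >> h.py <<'E'
U=np.array([np.cos(np.radians(111.1)),np.sin(np.radians(111.1)),0]);N=np.array([-U[1],U[0],0])
def wp(u,v,z,s=None):
    s=s or arm.observe();p=arm.camera_params("wrist");T=p["tool_from_camera"];R=Ro.from_rotvec(s["ee_rot"]).as_matrix()
    d=R@T[:3,:3]@np.linalg.solve(p["K"],[u,v,1]);c=R@T[:3,3]+s["position"]
    return c+d*(z-c[2])/d[2]
E
python3 - <<'E'
from h import *
for z in (.079,.075):
    a,b=wp(248.2,173.2,z),wp(288.2,173.2,z)
    print(a.round(4),b.round(4),np.linalg.norm(a-b)); m=(a+b)/2
    print("pad c",(m+N*.022).round(4),(m-N*.022).round(4),"N",N)
# lip & plate top edges z=.087; block inner u~80,v 130 z .06
l=wp(217,157,.087);r=wp(305,136,.087);k=wp(78,131,.06)
c=np.array([.556,-.0095,0])
for n,q in(("lip",l),("plate",r),("block",k)): print(n,((q-c)@U).round(4),((q-c)@N).round(4))
to(*(c+.008*U)[:2],.16)
E
```

```text
[0.5728 0.0097 0.079 ] [ 0.584  -0.0198  0.079 ] 0.03147437002028625
pad c [ 0.5579 -0.013   0.079 ] [0.5989 0.0029 0.079 ] N [-0.93295353 -0.35999681  0.        ]
[0.5721 0.0094 0.075 ] [ 0.5835 -0.0205  0.075 ] 0.031951605428890216
pad c [ 0.5573 -0.0134  0.075 ] [0.5983 0.0024 0.075 ] N [-0.93295353 -0.35999681  0.        ]
lip 0.0352 -0.0366
plate -0.0306 -0.0519
block 0.1505 -0.0548
t 2.1 pos [0.5579 0.0022 0.2041] F [ 0.3 -1.1  1.1] w 1.53
[[0.355, 0.004, 0.935], [-0.935, -0.004, 0.355], [0.005, -1.0, 0.002]]
yaw -69.19 shift cm [ 0.2   4.41 -0.61]
```

```bash

python3 - <<'E'
from h import *
s=arm.observe();print(s["position"],s["clock"],s["dq"].round(3))
im=arm.get_image("wrist");cv2.imwrite("pics/w3.png",im)
g=np.clip(im.astype(float)*1.8,0,255).astype(np.uint8)
cv2.imwrite("pics/z3.png",cv2.resize(g[110:260,20:220],None,fx=4,fy=4,interpolation=cv2.INTER_CUBIC))
cv2.imwrite("pics/z4.png",cv2.resize(g[110:260,200:400],None,fx=4,fy=4,interpolation=cv2.INTER_CUBIC))
# predicted projections for pad c guess
p=arm.camera_params("wrist");T=np.linalg.inv(p["tool_from_camera"]);R=Ro.from_rotvec(s["ee_rot"]).as_matrix()
c=np.array([.556,-.0095,0])
for n,a,b,z in [("padfar-",-19,-22,79),("padfar+",19,-22,79),("lipout",47,-32,87),("lipin",39,-32,87),("platein",-37,-50,87),("plateout",-45,-50,87),("blockin",171,-55,60),("deckfar",100,-55,30)]:
    X=c+U*a/1000+N*b/1000;X[2]=z/1000
    q=p["K"]@(T[:3,:3]@(R.T@(X-s["position"]))+T[:3,3]);print(n,(q[:2]/q[2]).round(1))
E
```

```text
[0.55794041 0.00220895 0.20414025] 2.1 [ 0.032 -0.021  0.021  0.014  0.     0.003  0.004]
padfar- [287.4 173.7]
padfar+ [239.1 174. ]
lipout [201.6 163.2]
lipin [212.1 163.1]
platein [313.5 138.6]
plateout [324.2 138.5]
blockin [ 52.7 130.8]
deckfar [150.3 128.3]
```

View pics/z3.png

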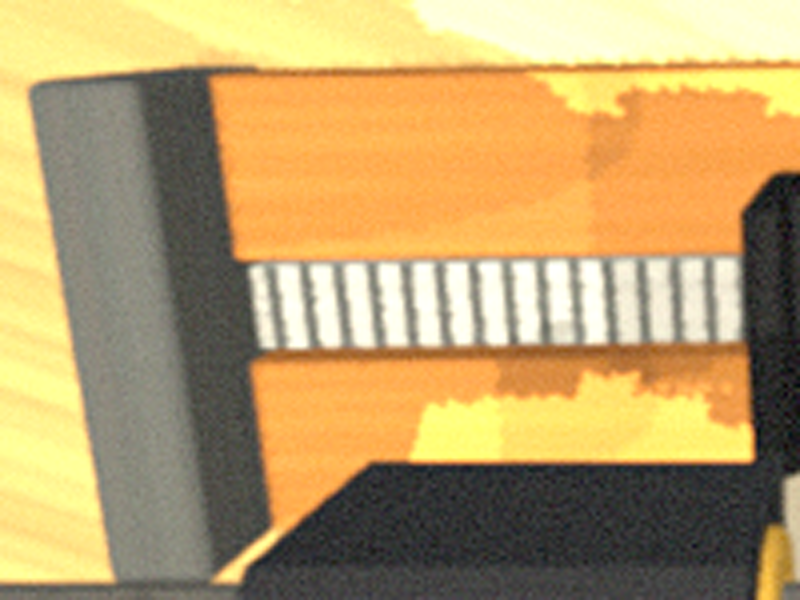

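View pics/z4.png

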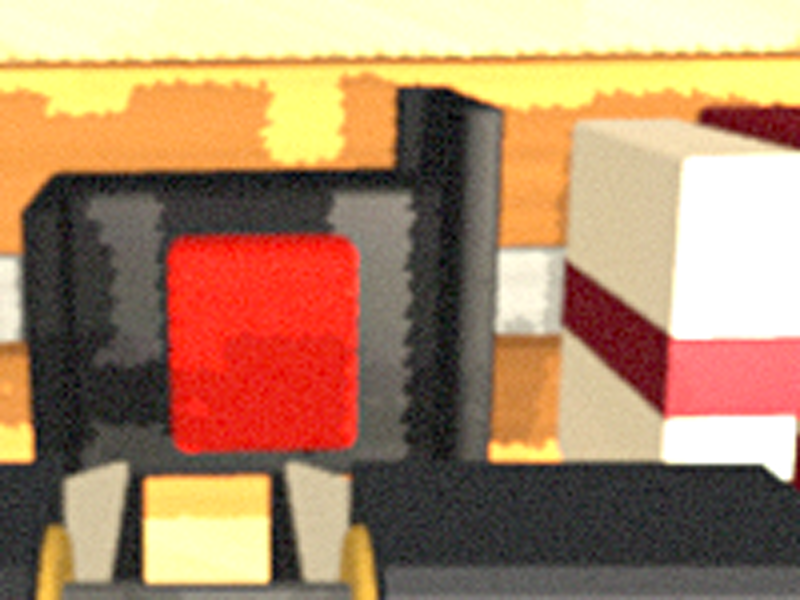

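```bash

python3 - <<'E'
from h import *
to(.5556,-.003,.108)
E
```

```text
t 2.15 pos [0.5577 0.0009 0.2044] F [-0.4 -0.5  0. ] w 1.5
[[0.353, 0.004, 0.935], [-0.935, -0.005, 0.353], [0.006, -1.0, 0.002]]
yaw -69.3 shift cm [ 0.24  9.64 -0.36]
```

move_arm([
  {"x":0.2,"y":3.0,"z":-0.3,"rx":0,"ry":-0.005,"rz":0.005},
  {"x":0,"y":3.0,"z":0,"rx":0,"ry":0,"rz":0},
  {"x":0,"y":2.6,"z":0,"rx":0,"ry":0,"rz":0},
  {"x":0,"y":0,"z":0,"rx":0,"ry":0,"rz":0},
])

```text
clock: 2.65
position: [0.5549, -0.0104, 0.1186]
ee_rot: [-1.357, 0.938, -0.948]
force: [-0.4, 0.3, -0.3]
width: 0.165
```

```bash

python3 - <<'E'
from h import *
to(.5556,-.003,.100)
im=arm.get_image("wrist");to(.5556,-.003,.100)
g=np.clip(im.astype(float)*1.6,0,255).astype(np.uint8)
cv2.imwrite("pics/z5.png",cv2.resize(g[90:330,130:380],None,fx=3,fy=2.5,interpolation=cv2.INTER_CUBIC))
cv2.imwrite("pics/s5.png",cv2.resize(arm.get_image("side")[130:250,200:320],None,fx=5,fy=5,interpolation=cv2.INTER_CUBIC))
E
```

```text
t 2.65 pos [ 0.5549 -0.0104  0.1186] F [-0.4  0.3 -0.3] w 1.51
[[0.349, 0.005, 0.937], [-0.937, -0.004, 0.349], [0.005, -1.0, 0.003]]
yaw -69.6 shift cm [-0.68  1.86  0.32]
t 2.7 pos [ 0.5558 -0.0103  0.1198] F [-0.7 -0.1  0.3] w 1.49
[[0.348, 0.007, 0.937], [-0.937, -0.004, 0.348], [0.006, -1.0, 0.005]]
yaw -69.61 shift cm [-0.7   1.98  0.22]
```

View pics/z5.png

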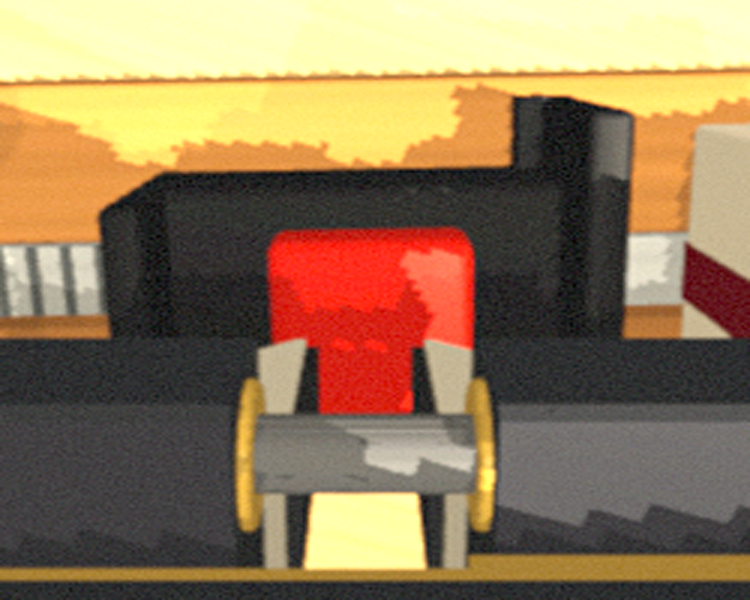

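View pics/s5.png

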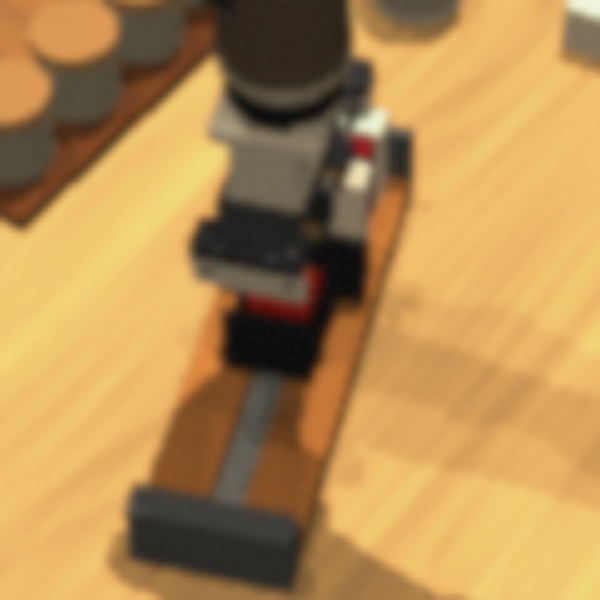

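The tips are centred on the pad along the rail (crop gap at 365, pad at 370). I'll shift 7 mm towards the lip and go down carefully.

move_arm([
  {"x":-0.7,"y":0.7,"z":0.2,"rx":0,"ry":-0.012,"rz":0},
  {"x":0,"y":0.5,"z":0,"rx":0,"ry":0,"rz":0},
  {"x":0,"y":0.3,"z":0,"rx":0,"ry":0,"rz":0},
])

```text
clock: 3.12
position: [0.5578, -0.0021, 0.1076]
ee_rot: [-1.356, 0.922, -0.943]
force: [0.1, -0.3, -0.6]
width: 0.161
```

```bash

python3 - <<'E'
from h import *
to(.5556,-.003,.098)
E
```

```text
t 3.12 pos [ 0.5578 -0.0021  0.1076] F [ 0.1 -0.3 -0.6] w 1.47
[[0.361, 0.014, 0.933], [-0.933, -0.003, 0.361], [0.008, -1.0, 0.012]]
yaw -68.87 shift cm [-0.    0.96 -0.25]
```

move_arm([
  {"x":0,"y":0.3,"z":-0.2,"rx":-0.012,"ry":0,"rz":0.006},
  {"x":0,"y":0.4,"z":0,"rx":0,"ry":0,"rz":0},
  {"x":0,"y":0.4,"z":0,"rx":0,"ry":0,"rz":0},
  {"x":0,"y":0.4,"z":0,"rx":0,"ry":0,"rz":0},
])

```text
clock: 3.62
position: [0.5561, -0.0029, 0.092]
ee_rot: [-1.363, 0.933, -0.934]
force: [-1.3, 1.0, 6.1]
width: 0.164
```

```bash

python3 - <<'E'
from h import *
to(.5556,-.003,.088)
E
```

```text
t 3.62 pos [ 0.5561 -0.0029  0.092 ] F [-1.3  1.   6.1] w 1.51
[[0.361, -0.0, 0.933], [-0.933, -0.002, 0.361], [0.002, -1.0, -0.001]]
yaw -68.87 shift cm [-0.01  0.4  -0.05]
```

move_arm([
  {"x":0,"y":0.4,"z":0,"rx":0,"ry":0,"rz":0},
  {"x":0,"y":0.4,"z":0,"rx":0,"ry":0,"rz":0},
  {"x":0,"y":0.4,"z":0,"rx":0,"ry":0,"rz":0},
])

```text
clock: 4.0
position: [0.5573, -0.0047, 0.0868]
ee_rot: [-1.364, 0.93, -0.941]
force: [-19.1, -6.6, 63.7]
width: 0.161
```

Fully down, but the force is higher than I need. I'll ease off.

move_arm([
  {"x":0,"y":0.0,"z":0,"rx":0,"ry":0,"rz":0},
])

```text
clock: 4.12
position: [0.5572, -0.0054, 0.0885]
ee_rot: [-1.365, 0.929, -0.942]
force: [-3.8, -1.1, 6.6]
width: 0.162
```

```bash

python3 - <<'E'
from h import *
to(.5556,-.003,.0875)
E
```

```text
t 4.12 pos [ 0.5572 -0.0054  0.0885] F [-3.8 -1.1  6.6] w 1.48
[[0.358, 0.004, 0.934], [-0.934, -0.008, 0.358], [0.009, -1.0, 0.001]]
yaw -68.99 shift cm [-0.28  0.1  -0.06]
```

move_arm([
  {"x":-0.4,"y":0.15,"z":0,"rx":0,"ry":0,"rz":0},
  {"x":-0.5,"y":0.15,"z":0,"rx":0,"ry":0,"rz":0},
  {"x":-0.5,"y":0.15,"z":0,"rx":0,"ry":0,"rz":0},
])

```text
clock: 4.5
position: [0.5531, 0.0049, 0.0875]
ee_rot: [-1.365, 0.927, -0.949]
force: [-6.8, -4.3, 25.0]
width: 0.161
```

```bash

python3 - <<'E'
from h import *
c=np.array([.5585,-.0105,0])
to(*(c+.13*U)[:2],.088); print("along",(arm.observe()["position"]-c)@U,(arm.observe()["position"]-c)@N)
cv2.imwrite("pics/s6.png",cv2.resize(arm.get_image("side")[130:250,200:320],None,fx=5,fy=5,interpolation=cv2.INTER_CUBIC))
E
```

```text
t 4.5 pos [0.5531 0.0049 0.0875] F [-6.8 -4.3 25. ] w 1.48
[[0.356, 0.008, 0.935], [-0.935, -0.012, 0.356], [0.014, -1.0, 0.003]]
yaw -69.16 shift cm [-11.37  -0.21  -0.11]
along 0.016272996295128548 -0.0005442337569554158
```

View pics/s6.png

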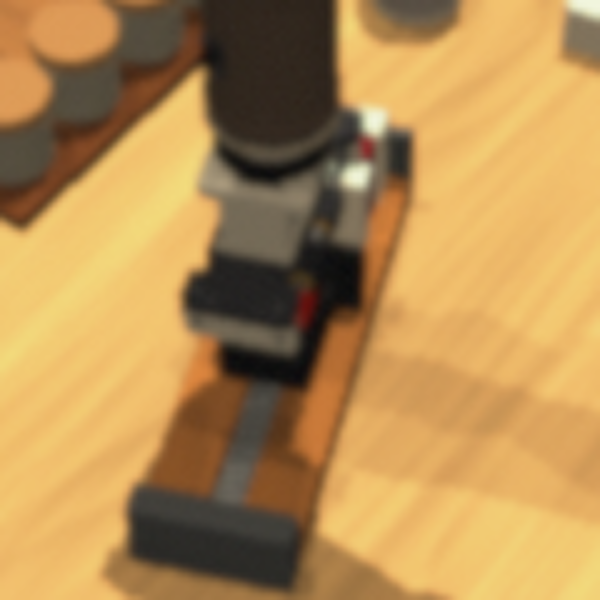

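The lip is moving with the tip (crop bottom edge about 375 to 383), and the force is fine. I'll keep pushing.

move_arm([
  {"x":-0.6,"y":0.1,"z":0,"rx":0,"ry":0,"rz":0.01},
  {"x":-0.6,"y":0.1,"z":0,"rx":0,"ry":0,"rz":0},
  {"x":-0.6,"y":0.1,"z":0,"rx":0,"ry":0,"rz":0},
  {"x":-0.6,"y":0.1,"z":0,"rx":0,"ry":0,"rz":0},
])

```text
clock: 5.05
position: [0.5452, 0.0246, 0.0876]
ee_rot: [-1.36, 0.931, -0.949]
force: [-4.7, -3.5, 16.1]
width: 0.167
```

```bash

python3 - <<'E'
from h import *
c=np.array([.5585,-.0105,0])
to(*(c+.13*U)[:2],.088); print("along",(arm.observe()["position"]-c)@U,(arm.observe()["position"]-c)@N)
cv2.imwrite("pics/s7.png",cv2.resize(arm.get_image("side")[130:250,200:320],None,fx=5,fy=5,interpolation=cv2.INTER_CUBIC))
E
```

```text
t 5.05 pos [0.5452 0.0246 0.0876] F [-4.7 -3.5 16.1] w 1.53
[[0.353, 0.008, 0.936], [-0.936, -0.008, 0.353], [0.01, -1.0, 0.005]]
yaw -69.33 shift cm [-9.25 -0.13 -0.09]
along 0.03751597951822124 -0.0002554585435611978
```

View pics/s7.png

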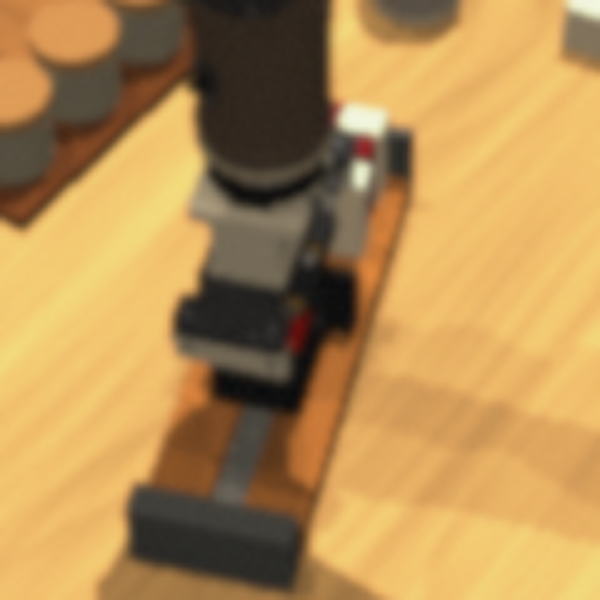

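The stop is sliding with the tip, and the pad is still down at about 16 N.

move_arm([
  {"x":-0.7,"y":0.1,"z":0,"rx":0,"ry":-0.008,"rz":0.005},
  {"x":-0.7,"y":0.1,"z":0,"rx":0,"ry":0,"rz":0},
  {"x":-0.7,"y":0.1,"z":0,"rx":0,"ry":0,"rz":0},
  {"x":-0.7,"y":0.1,"z":0,"rx":0,"ry":0,"rz":0},
  {"x":-0.7,"y":0.1,"z":0,"rx":0,"ry":0,"rz":0},
  {"x":-0.7,"y":0.1,"z":0,"rx":0,"ry":0,"rz":0},
  {"x":-0.7,"y":0.1,"z":0,"rx":0,"ry":0,"rz":0},
])

```text
clock: 5.98
position: [0.5286, 0.0665, 0.0876]
ee_rot: [-1.362, 0.924, -0.951]
force: [-5.6, -4.1, 17.2]
width: 0.164
```

```bash

python3 - <<'E'
from h import *
c=np.array([.5585,-.0105,0])
to(*(c+.13*U)[:2],.088); print("along",(arm.observe()["position"]-c)@U,(arm.observe()["position"]-c)@N)
cv2.imwrite("pics/s8.png",cv2.resize(arm.get_image("side")[130:250,200:320],None,fx=5,fy=5,interpolation=cv2.INTER_CUBIC))
E
```

```text
t 5.97 pos [0.5286 0.0665 0.0876] F [-5.6 -4.1 17.2] w 1.5
[[0.356, 0.012, 0.934], [-0.934, -0.011, 0.356], [0.015, -1.0, 0.007]]
yaw -69.13 shift cm [-4.74 -0.11 -0.  ]
along 0.08256429984878355 0.0001575932486039134
```

View pics/s8.png

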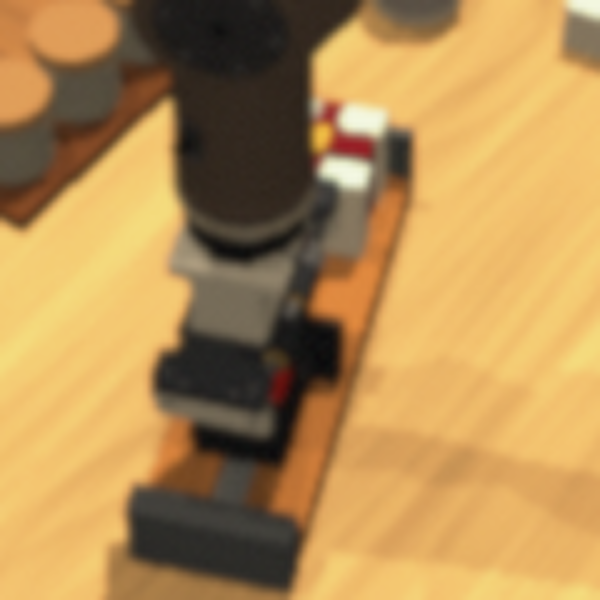

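move_arm([
  {"x":-0.7,"y":0.1,"z":0,"rx":-0.008,"ry":-0.003,"rz":0.01},
  {"x":-0.7,"y":0.1,"z":0,"rx":0,"ry":0,"rz":0},
  {"x":-0.7,"y":0.1,"z":0,"rx":0,"ry":0,"rz":0},
  {"x":-0.7,"y":0.1,"z":0,"rx":0,"ry":0,"rz":0},
  {"x":-0.7,"y":0.1,"z":0,"rx":0,"ry":0,"rz":0},
  {"x":-0.5,"y":0.1,"z":0,"rx":0,"ry":0,"rz":0},
])

```text
clock: 6.78
position: [0.5147, 0.1019, 0.0876]
ee_rot: [-1.366, 0.929, -0.946]
force: [-5.3, -3.1, 17.8]
width: 0.162
```

```bash

python3 - <<'E'
from h import *
c=np.array([.5585,-.0105,0])
to(*(c+.13*U)[:2],.088); print("along",(arm.observe()["position"]-c)@U,(arm.observe()["position"]-c)@N)
E
```

```text
t 6.78 pos [0.5147 0.1019 0.0876] F [-5.3 -3.1 17.8] w 1.49
[[0.357, 0.005, 0.934], [-0.934, -0.011, 0.357], [0.012, -1.0, 0.001]]
yaw -69.11 shift cm [-0.94 -0.05  0.04]
along 0.1206055977355174 0.0003916385751193564
```

move_arm([
  {"x":-0.5,"y":0.1,"z":0,"rx":0,"ry":-0.003,"rz":0.005},
  {"x":-0.5,"y":0.1,"z":0,"rx":0,"ry":0,"rz":0},
  {"x":-0.4,"y":0.1,"z":0,"rx":0,"ry":0,"rz":0},
])

```text
clock: 7.15
position: [0.51, 0.1138, 0.0876]
ee_rot: [-1.364, 0.928, -0.944]
force: [-3.7, -3.1, 18.2]
width: 0.161
```

```bash

python3 - <<'E'
from h import *
c=np.array([.5585,-.0105,0])
to(*(c+.14*U)[:2],.088); print("along",(arm.observe()["position"]-c)@U,(arm.observe()["position"]-c)@N)
E
```

```text
t 7.15 pos [0.51   0.1138 0.0876] F [-3.7 -3.1 18.2] w 1.48
[[0.358, 0.006, 0.934], [-0.934, -0.008, 0.358], [0.01, -1.0, 0.002]]
yaw -69.01 shift cm [-0.66 -0.05  0.05]
along 0.13343815791083932 0.000486044058911319
```

move_arm([
  {"x":-0.4,"y":0.1,"z":0,"rx":0,"ry":0,"rz":0.005},
  {"x":-0.4,"y":0.1,"z":0,"rx":0,"ry":0,"rz":0},
  {"x":-0.4,"y":0.1,"z":0,"rx":0,"ry":0,"rz":0},
])

```text
clock: 7.52
position: [0.5095, 0.1173, 0.0874]
ee_rot: [-1.363, 0.928, -0.954]
force: [0.6, -9.1, 12.7]
width: 0.161
```

```bash

python3 - <<'E'
from h import *
c=np.array([.5585,-.0105,0])
to(*(c+.14*U)[:2],.088); print("along",(arm.observe()["position"]-c)@U,(arm.observe()["position"]-c)@N)
im=arm.get_image("wrist")
g=np.clip(im.astype(float)*1.8,0,255).astype(np.uint8)
cv2.imwrite("pics/z9.png",cv2.resize(g[90:330,80:380],None,fx=2.6,fy=2.4,interpolation=cv2.INTER_CUBIC))
cv2.imwrite("pics/s9.png",cv2.resize(arm.get_image("side")[130:250,200:320],None,fx=5,fy=5,interpolation=cv2.INTER_CUBIC))
E
```

```text
t 7.53 pos [0.5095 0.1173 0.0874] F [ 0.6 -9.1 12.7] w 1.48
[[0.352, 0.01, 0.936], [-0.936, -0.013, 0.352], [0.016, -1.0, 0.005]]
yaw -69.39 shift cm [-0.32 -0.06 -0.04]
along 0.13683106741254802 -0.0003260439345028374
```

View pics/z9.png

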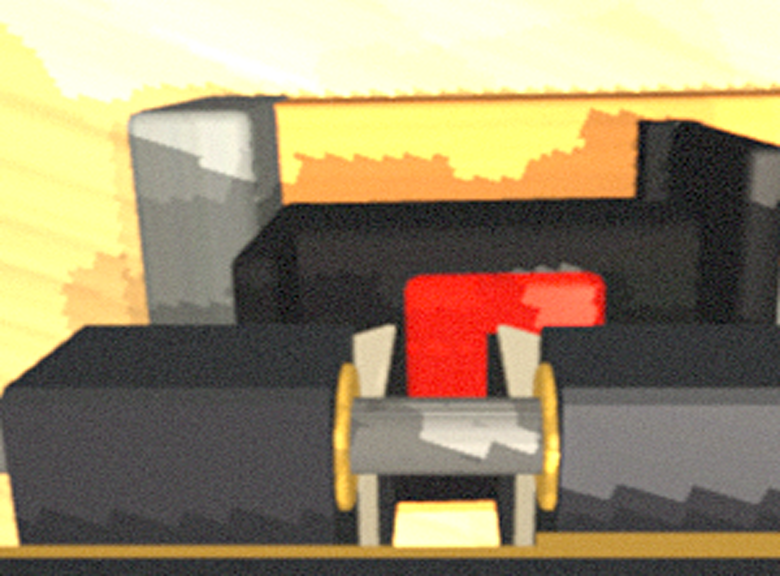

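View pics/s9.png

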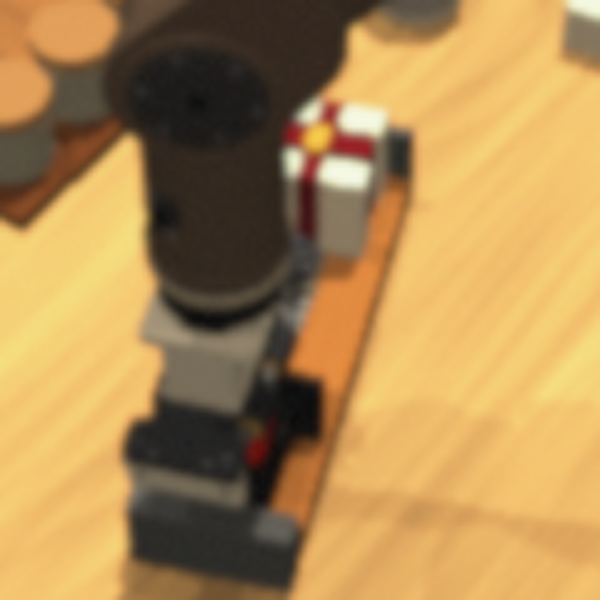

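The force along the rail rose to 9 N, so the stop seems to be home: its lip touches the end block at crop (240-285, 250). I'll push firmly a little more with the pad held to make sure.

move_arm([
  {"x":-0.4,"y":0.08,"z":0,"rx":0,"ry":-0.005,"rz":0.008},
  {"x":-0.4,"y":0.08,"z":0,"rx":0,"ry":0,"rz":0},
  {"x":-0.4,"y":0.08,"z":0,"rx":0,"ry":0,"rz":0},
])

```text
clock: 8.0
position: [0.5092, 0.1202, 0.0874]
ee_rot: [-1.362, 0.927, -0.959]
force: [1.1, -12.2, 14.3]
width: 0.166
```

```bash

python3 - <<'E'
from h import *
c=np.array([.5585,-.0105,0])
to(*(c+.14*U)[:2],.088); print("along",(arm.observe()["position"]-c)@U,(arm.observe()["position"]-c)@N)
im=arm.get_image("wrist")
g=np.clip(im.astype(float)*1.8,0,255).astype(np.uint8)
cv2.imwrite("pics/z10.png",cv2.resize(g[90:330,80:380],None,fx=2.6,fy=2.4,interpolation=cv2.INTER_CUBIC))
E
```

```text
t 8.0 pos [0.5092 0.1202 0.0874] F [  1.1 -12.2  14.3] w 1.53
[[0.35, 0.014, 0.937], [-0.937, -0.015, 0.35], [0.019, -1.0, 0.008]]
yaw -69.53 shift cm [-0.03 -0.06 -0.1 ]
along 0.13969284039067753 -0.001038414226829683
```

View pics/z10.png

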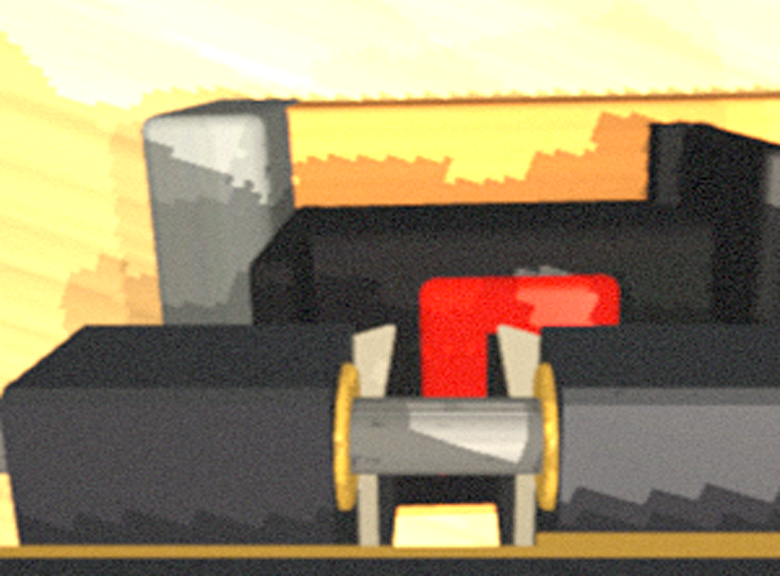

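The block and stop kept their spacing while the tips slid about 3 mm on the pad, so the stop can go no further. I'll lift straight up.

move_arm([
  {"x":0,"y":0,"z":0,"rx":0,"ry":0,"rz":0},
  {"x":0,"y":-0.4,"z":0,"rx":0,"ry":0,"rz":0},
  {"x":0.1,"y":-0.6,"z":0,"rx":0,"ry":0,"rz":0},
  {"x":0,"y":-1.0,"z":0,"rx":0,"ry":0,"rz":0},
  {"x":0,"y":-3.0,"z":0,"rx":0,"ry":0,"rz":0},
  {"x":0,"y":-4.0,"z":0,"rx":0,"ry":0,"rz":0},
  {"x":0,"y":-4.0,"z":0,"rx":0,"ry":0,"rz":0},
  {"x":0,"y":0,"z":0,"rx":0,"ry":0,"rz":0},
  {"x":0,"y":0,"z":0,"rx":0,"ry":0,"rz":0},
])

```text
clock: 9.18
position: [0.5074, 0.1203, 0.223]
ee_rot: [-1.362, 0.926, -0.96]
force: [0.3, -0.3, -0.7]
width: 0.16
```

```bash

python3 - <<'E'
from h import *
to(.51,.12,.22)
im=arm.get_image("wrist");to(.51,.12,.22);cv2.imwrite("pics/w11.png",im)
g=np.clip(im.astype(float)*1.8,0,255).astype(np.uint8)
cv2.imwrite("pics/z11.png",cv2.resize(g[90:290,100:400],None,fx=2.6,fy=2.6,interpolation=cv2.INTER_CUBIC))
cv2.imwrite("pics/t11.png",cv2.resize(arm.get_image("top")[130:240,180:340],None,fx=5,fy=5,interpolation=cv2.INTER_CUBIC))
E
```

```text
t 9.18 pos [0.5074 0.1203 0.223 ] F [ 0.3 -0.3 -0.7] w 1.47
[[0.349, 0.014, 0.937], [-0.937, -0.016, 0.349], [0.02, -1.0, 0.008]]
yaw -69.58 shift cm [0.12 0.31 0.23]
t 9.22 pos [0.5076 0.1205 0.2231] F [ 0.4  0.6 -0.1] w 1.55
[[0.349, 0.014, 0.937], [-0.937, -0.016, 0.349], [0.02, -1.0, 0.008]]
yaw -69.58 shift cm [0.12 0.31 0.21]
```

View pics/z11.png

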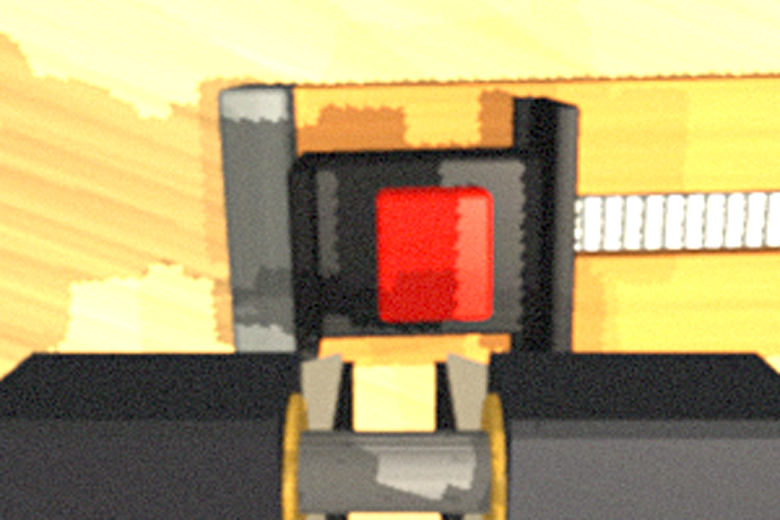

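View pics/t11.png

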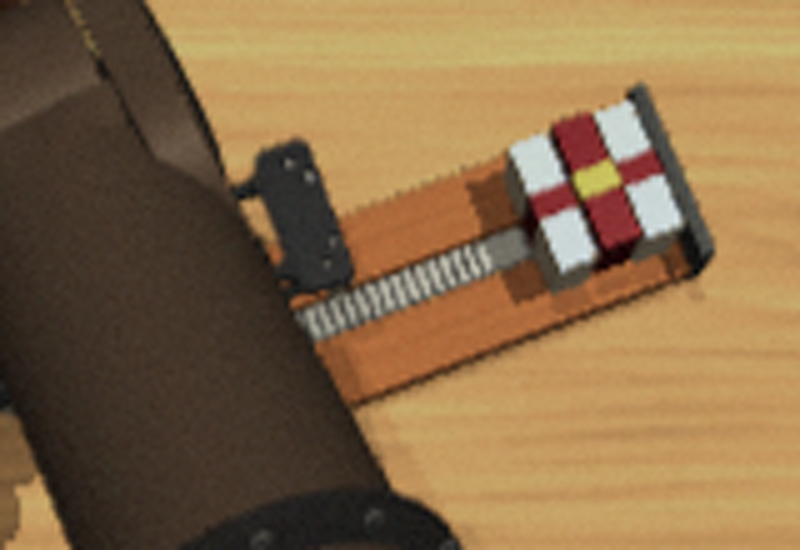

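The stop's lip sits against the end block and the boxes are unmoved. I'll clear the arm for a full look.

move_arm([
  {"x":0,"y":-3,"z":0,"rx":0,"ry":0,"rz":0},
  {"x":4,"y":-2,"z":-3,"rx":0,"ry":0,"rz":0},
  {"x":5,"y":0,"z":-3,"rx":0,"ry":0,"rz":0},
  {"x":5,"y":0,"z":-3,"rx":0,"ry":0,"rz":0},
  {"x":5,"y":0,"z":-2,"rx":0,"ry":0,"rz":0},
  {"x":5,"y":0,"z":-2,"rx":0,"ry":0,"rz":0},
  {"x":5,"y":0,"z":-2,"rx":0,"ry":0,"rz":0},
  {"x":5,"y":0,"z":-2,"rx":0,"ry":0,"rz":0},
  {"x":5,"y":0,"z":-2,"rx":0,"ry":0,"rz":0},
  {"x":0,"y":0,"z":0,"rx":0,"ry":0,"rz":0},
  {"x":0,"y":0,"z":0,"rx":0,"ry":0,"rz":0},
])

```text
clock: 10.65
position: [0.46, -0.3226, 0.2685]
ee_rot: [-1.371, 0.939, -0.943]
force: [0.0, 0.4, -0.1]
width: 0.165
```

```bash

python3 - <<'E'
from h import *
t=arm.get_image("top");cv2.imwrite("pics/top12.png",t);s=arm.get_image("side");cv2.imwrite("pics/side12.png",s)
cv2.imwrite("pics/t12.png",cv2.resize(t[140:235,185:335],None,fx=5.3,fy=5.3,interpolation=cv2.INTER_CUBIC))
cv2.imwrite("pics/s12.png",cv2.resize(s[140:250,215:295],None,fx=5.4,fy=5.4,interpolation=cv2.INTER_CUBIC))
E
```

```text
(no output)
```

View pics/t12.png

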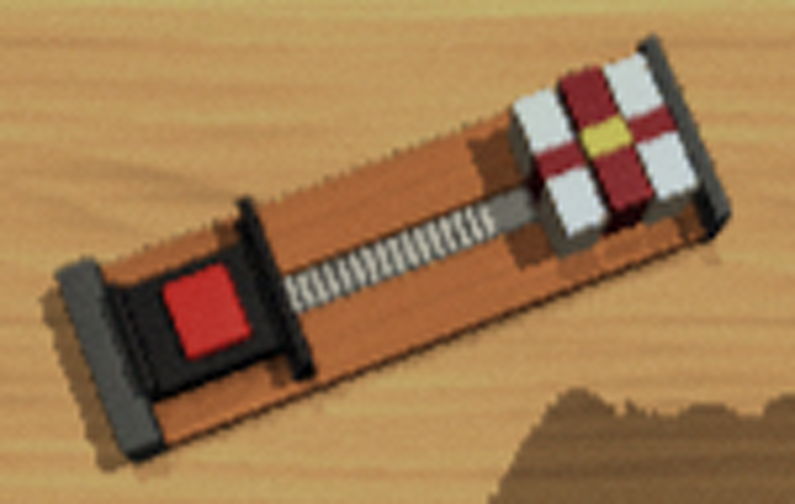

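View pics/s12.png

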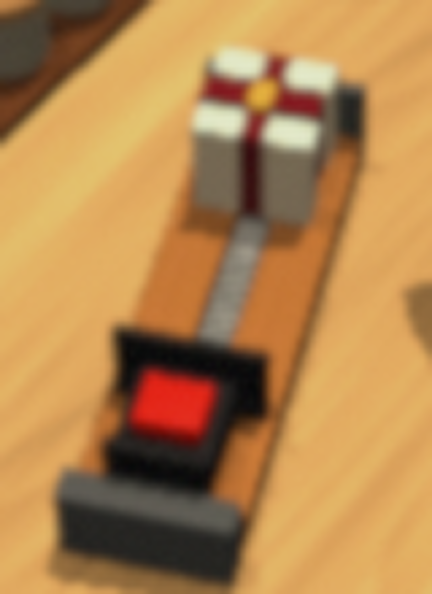

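View pics/top12.png

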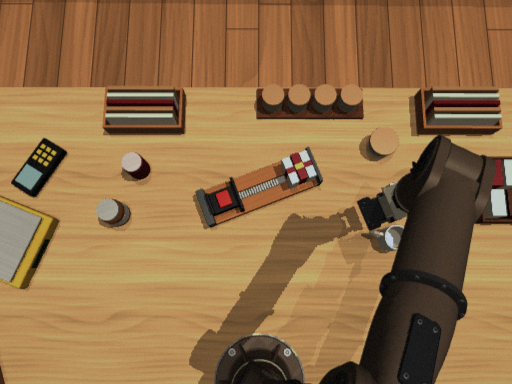

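```bash

python3 - <<'E'
from h import *
b=np.mean([tc(97,259,.06),tc(162,445,.06)],0)
for z in(.075,.079):
    p=np.mean([tc(*q,z) for q in[(163,287),(223,265),(248,337),(190,358)]],0)
    p0=np.mean([tc(*q,z) for q in[(372,203),(432,183),(460,258),(400,278)]],0)
    ps=np.mean([sc(*q,z) for q in[(142,369),(218,377),(206,432),(131,418)]],0)
    print(p.round(4),ps.round(4),"to block",((b-p)@U).round(4),"travel",((p-p0)@U).round(4))
a=cv2.imread("pics/top0.png")[140:235,270:335].astype(int);c=cv2.imread("pics/top12.png")[140:235,270:335].astype(int)
s=np.argwhere(abs(a-c).max(2)>60); print(len(s), s.min(0),s.max(0))
print(arm.observe()["force"].round(2),arm.observe()["clock"])
E
```

```text
[0.5107 0.1044 0.075 ] [0.5165 0.1017 0.075 ] to block 0.0476 travel 0.1242
[0.51   0.1041 0.079 ] [0.5146 0.1041 0.079 ] to block 0.0477 travel 0.1238
288 [22  0] [57 13]
[ 0.99 -0.41 -0.03] 10.75
```

The pad's centre is 47.6 mm from the block face (47 when home). It has travelled 124 mm. Top and side agree on its position best at the raised height. Pixels changed only where the stop used to be.

```bash
python3 -c "
from h import *
print(arm.sign_off())"
```

```text
the job is handed in; nothing more can be done
None
```

The stop is home against the end block with its pad released, and the job is handed in at about 10.8 s on the clock. I pressed the red pad with the fingertips, kept it down while pushing the stop back until it met the block, then lifted straight off.

**Last checks**
- **Home position:** the pad's centre is 47.6 mm from the block's inner face, against 47 mm when fully home. It moved about 124 mm, and the stop would go no further at about 12 N with the pad still held.
- **Pad up:** it looks raised in the pictures. The top and side cameras agree on its position best at the raised height (about 5 mm apart, 6–7 mm if taken as lower). I did not push on the stop afterwards to test the lock.
- **Everything else:** in the part of the top view with the gift boxes, only pixels where the stop used to be changed. By eye, the other items I could see stand where they were; the arm hid part of the mug and the spare box. The arm was clear of everything, with no contact force.

**What did not go as planned**
- **Refused move:** the first move call was rejected as invalid input, and nothing moved.
- **Hard press:** on the first press, the fingertip force reached at least 64 N on the bottomed pad before I eased it to about 7 N. The wrist limit is 120 N.
- **Early wrist measurement:** one reading disagreed by several millimetres because the arm was still settling. A retake matched the other cameras to about 2 mm along the rail and 4 mm across it.

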